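# Clamp a test board on the vacuum plate and open its ball valve

### The job

Pick up the blue circuit board and lower it, without dropping it, onto the vacuum plate so that it lies flat, centred and square over the black rubber seal, gold connectors facing away from the robot. Then turn on the vacuum: swing the yellow valve lever a quarter turn, from across the pipe to in line with it, right up against its stop, and let go. Leave the board so placed, and do not move the green board, the bottle or the wrench.

Things in the scene. Friction and masses are not known exactly. Their poses are not given: they have to be found in the camera images.
- blue_board_sink (a point): Loose blue test board, 0.27-0.5 kg: aluminium base 84 (x) x 116 (y) x 6 mm, blue circuit board on it (top 8 mm up), in the middle a silver finned heat sink 40 x 40 mm, 8 to 48 mm up: hold this, across y (the board is bare on those sides). Point: on its centre line, 32 mm above the base's underside. x towards the gold connectors, z up. Starts flat on the bench; may swap with the green board.
- blue_board_connectors (a point): Middle of the blue board's row of four gold connectors along its +x edge (up to 14 mm above the underside): at x = +52 mm from the board's centre, 10.5 mm above its underside. Axes are the board's.
- green_board_sink (a point): The same point, 32 mm up in the heat sink, on the green board: a second loose board of the same shape and size, flat on the bench. Not to be moved.
- seal (a point): Centre of the black rubber seal of the vacuum plate, on its upper face, 42 mm above the bench. Seal 56 (x) x 90 (y) mm outside, 2 mm proud of an aluminium plate 125 (x) x 150 (y) mm. Axes of the fixed station (plate, pipe and valve are one piece, placed and turned anew each time): x away from the robot, y left, z up. The pipe runs from the plate along -y, 17 mm thick, its centre 26 mm up.
- valve_axis (a point): On the upright stem axis of the brass ball valve, at the mid-height of the lever's yellow sleeve (79 mm above the bench); 210 mm from the seal's centre along the station's -y. Axes are the station's. A round gauge, 48 mm wide and 78 mm high, sits on the pipe between the valve and the plate, 88 mm from this axis.
- lever_grip (a point): Grip point at mid-thickness of the lever's yellow sleeve, 80 mm from the stem axis, 79 mm above the bench. Sleeve 18 mm wide, 11 mm thick, from 35 to 111 mm from the axis. Free space below it: down to the bench when shut, when open 40 mm down to the pipe and a grey pipe clamp (37 mm high). Its -x axis points outward along the lever, y across it, z up.
- valve_lever (a joint): Lever angle, rad. 0: shut, lever across the pipe, pointing to the station's -x (to the robot). Grows counter-clockwise seen from above. 1.571: open, lever in line with the pipe, pointing to the station's -y. Hard stops at both ends. Starts at 0 to 0.2, stays where it is left; about 7 N at the grip point turns it.
- solvent_bottle_centre (a point): Centre of a white bottle with red cap, 56 mm across, 130 mm high, standing beyond the plate; z axis upright. Not to be moved.
- wrench: Steel wrench 150 mm long, lying on the bench beyond the valve; origin near its middle, on the underside. Not to be moved.
There are look-alikes about, which are no part of the job. Leave any brown, orange or pink look-alike of the part that bears blue_board_sink alone.

How it is judged:
On the way, in this order (a step that is already met when the one before it is completed fails the run):
1. the blue board lies released on the seal, connectors away from the robot, with the valve still shut (x of blue_board_sink in the frame of seal between -0.008 and 0.008 m and y of blue_board_sink in the frame of seal between -0.008 and 0.008 m and z of blue_board_sink in the frame of seal below 0.035 m and angle between blue_board_sink's own z axis and vertical below 0.05 rad and angle between the x axis of blue_board_sink and the x axis of seal, either way round below 0.12 rad and x of blue_board_connectors in the frame of seal above 0.03 m and contact force between the fingers and blue_board below 0.1 N and value of joint valve_lever below 0.35 rad), for 0.2 s.
2. the valve lever stands open against its stop (value of joint valve_lever above 1.5 rad), for 0.2 s.
At the end, for the whole second after the job is handed in: Lever open, past 1.5 rad (stop at 1.571). Blue board flat and at rest on the seal, released, centred within 8 mm in x and y, square within 0.12 rad, connectors away from the robot. Green board, bottle and wrench within 20 mm of their starts (value of joint valve_lever above 1.5 rad and x of blue_board_sink in the frame of seal between -0.008 and 0.008 m and y of blue_board_sink in the frame of seal between -0.008 and 0.008 m and z of blue_board_sink in the frame of seal between 0.028 and 0.035 m and angle between blue_board_sink's own z axis and vertical below 0.05 rad and angle between the x axis of blue_board_sink and the x axis of seal, either way round below 0.12 rad and x of blue_board_connectors in the frame of seal above 0.03 m and linear speed of blue_board below 0.02 m/s and distance of each of green_board_sink, solvent_bottle_centre, wrench from where it was at the start of the episode below 0.02 m); the robot touches nothing.
It fails at once if the blue board is dropped: in free fall, touching nothing, more than 8 mm above its seat on the seal (contact force between blue_board and anything else below 0.02 N and height (world z) of blue_board_sink above 0.082 m).
It fails at once if the vacuum is opened (lever past 0.6 rad) while the blue board is not on the plate (value of joint valve_lever above 0.6 rad and distance between blue_board_sink and seal above 0.045 m).
It fails at once if the green board is disturbed (distance of green_board_sink from where it was at the start of the episode above 0.03 m).
It fails at once if the bottle is tipped over (angle between solvent_bottle_centre's own z axis and vertical above 0.5 rad).
It also fails if it takes over 58 s, if anything falls off the work surface, if the arm or the gripper's body presses on something with over 40 N, if the wrist force passes 120 N, or if a joint passes its speed limit or range.

### The arm

A 6-joint arm with a two-finger parallel gripper is mounted at the origin on the work surface. World frame = base frame: x ahead of the robot, y to its left, z up, the work surface at z = 0. Lengths are in m, angles in rad, forces in N, time in s.
With the tool pointing down it reaches from about 0.4 to 0.825 m from the base axis. Payload 7 kg.
Tool frame: the origin (TCP) lies on the centre line of the jaws, within the pads' length; the fingertips stand 14 mm ahead of it and the grasp point (between the pads) lies 5 mm behind it; z points along the fingers, y is the line along which they close (so a half turn about z gives the same grasp; the last joint's range is limited). The gripper opens to 88 mm and grips with 3 to 60 N. Pads are 19 mm wide; open, the fingers measure 130 mm over their backs; the gripper's body (78 mm by 193 mm) begins 47 mm behind the grasp point.
Start: joints at [-0.814, 0.359, 0.012, 0, -1.224, -0.288], TCP at [0.305, -0.602, 0.241] pointing down, gripper open.
Joint ranges: [-3.07, 3.07], [-1.43, 2.12], [-1.02, 1.25], [-3.03, 1.67], [-3.05, -0], [-3.03, 3.03]. Speed limits (rad/s): [2.39, 2.39, 3.01, 3.14, 3.14, 3.14].

### API

Orientations are given as a rotation vector (axis times angle).
In Python, from bench import * gives the robot as it stands. The module is installed in compiled form; this text tells all that it offers.
- The arm moves only by the tool arm_command, never from a script. Its arguments are lists of equal length, an entry for each row: "linear": the shift along the tool's x, y, z as a fraction of full scale, a list of three; "rotation": the turn, a rotation vector about the tool's x, y, z as a fraction of full scale, a list of three; "fingers": the opening, from -1 (shut) to 1 (fully open). A call has 1 to 10 rows; each row is the pose to reach, as a shift and turn from the pose commanded when the call began, along the tool's axes at that moment; what a row does not reach only later rows make up. Full scale, the value 1, is 0.25 m for a shift and pi/4 rad for a turn. A row lasts 1/8 s, in which the tool goes at most 62.5 mm and 10.7 degrees, less where a joint would pass 70% of its speed; a pose out of reach is approached as far as the arm can. A call with a number of a shift or a turn outside -1 to 1 is refused whole. A call with a gripper value outside its range is refused whole. The fingers move at their own pace and stop on an object; "grip_force" is the grip in N (left out, the last holds). Time passes only in rows, so rows that repeat a pose let the fingers close. It gives the time, the measured TCP pose, the force and the opening at its end, in the units of the state.
- get_state(): the state, without advancing time (a new reading comes with each control period).
- camera(name): name is "side" or "top"; returns (picture, depth): 480x640x3 uint8, red, green, blue; 480x640 float32, m along the optical axis (not along the pixel's ray), 0 where there is no reading.
- camera_params(name): a dict with "mtx" (3x3 intrinsics, pixels), "extrinsics" (4x4, takes a point from camera to world coordinates). Camera axes: x right, y up, looking along -z (the intrinsics and any distortion apply to the point x, -y, -z); pixel columns grow to the right and rows downward; lengths in m; the calibration is good to about 2 mm. A picture is of the moment at which its call begins. camera_params takes no time and is no camera call.
- finish_job(): hands the job in, once; it reports no verdict.
Trained networks look in the newest picture that a camera, given by its name, has taken for a name from the list of things; names that differ only in an ending like _2 or _b are one class to them, and where a whole thing is asked for, a point or a joint stands for the part that bears it (a point fixed in the world has none). Each returns a list of dicts, best first, with "conf" (0 to 1); they miss things now and then, are a little off and sometimes report something else, mostly with a low value. They report only what shows in the picture. A call takes as long as a camera call. They do not tell look-alikes from the thing itself.
- spot_in(camera, query): "position" ([column, row] in pixels, amid what is visible of it).
- outline_of(camera, query): "pixels" (480x640 bool, what is visible of it) and "position" ([column, row] in pixels, amid what is visible of it).
- landmark_of(camera, query): "position" ([column, row] in pixels: a listed point, or the origin of a listed thing).
The state is a dict: "clock": time; "qpos": joint angles; "dq": joint speeds; "joint_torque": joint torques, N m; "position": TCP position; "tcp_rot": TCP orientation; "contact_force": force on the tool from outside, world axes, zero at the start; "ft_torque": the same for the moment, N m; "grip_width": finger opening in m.
Only numpy, scipy, OpenCV 4.12 (cv2) and the standard library are available. Lean on these libraries where they do the work, as an engineer would, in place of code of your own. Each camera call takes 0.05 s, during which the arm holds its last target. There are 200 camera calls.

## Working session

There is one attempt and no reset: what is moved stays moved. The work goes in short steps, Python scripts to look and compute and a tool call to move; the robot and the scene stay as the last step left them, time stands still between calls to the robot, and variables do not carry over. Pictures are saved under pics/ and viewed, on a budget of 10 in all, crops included, one or two more only if the job needs it, and the job is handed in when it is done.

Besides the shell and the picture viewer there is one more tool, called after "Emit:" in YAML: its name, and indented under it one key for each argument. arm_command: Moves the arm, as the interface text tells. Shift numbers are shares of 0.25 m and turn numbers shares of pi/4 rad, none past 1 either way. Its arguments: {"type":"object","properties":{"linear":{"type":"array","items":{"type":"array","items":{"type":"number"}}},"rotation":{"type":"array","items":{"type":"array","items":{"type":"number"}}},"fingers":{"type":"array","items":{"type":"number"}},"grip_force":{"type":"number"}},"required":["linear","rotation","fingers"]}

```bash
mkdir -p pics; cat > h.py <<'E'
from bench import *
import numpy as np, cv2
from scipy.spatial.transform import Rotation as R
def ray(cam,uv):
    p=camera_params(cam);K=np.array(p["mtx"]);T=np.array(p["extrinsics"])
    d=np.linalg.inv(K)@np.array([uv[0],uv[1],1.]);d=np.array([d[0],-d[1],-d[2]])
    return T[:3,3],T[:3,:3]@d
def atz(cam,uv,z):
    o,d=ray(cam,uv);return o+d*(z-o[2])/d[2]
def proj(cam,P):
    p=camera_params(cam);K=np.array(p["mtx"]);T=np.linalg.inv(np.array(p["extrinsics"]))
    c=T[:3,:3]@np.asarray(P)+T[:3,3];q=K@np.array([c[0],-c[1],-c[2]]);return q[:2]/q[2]
def cloud(cam,depth):
    p=camera_params(cam);K=np.array(p["mtx"]);T=np.array(p["extrinsics"])
    v,u=np.mgrid[:480,:640];x=(u-K[0,2])/K[0,0]*depth;y=(v-K[1,2])/K[1,1]*depth
    return np.stack([x,-y,-depth],-1)@T[:3,:3].T+T[:3,3]
def save(n,im): cv2.imwrite("pics/"+n,im[...,::-1])
E
python3 - <<'E'
from h import *
np.set_printoptions(precision=4,suppress=True)
for c in("top","side"):
    im,d=camera(c);save(c+"0.png",im);np.save(c+"0d.npy",d);np.save(c+"0i.npy",im)
    print(c,camera_params(c).keys(),np.array(camera_params(c)["mtx"]).tolist(),np.array(camera_params(c)["extrinsics"]))
    for q,z in(("blue_board_sink",.032),("blue_board_connectors",.0105),("green_board_sink",.032),("seal",.042),("valve_axis",.079),("lever_grip",.079)):
        for r in landmark_of(c,q)[:4]: print(q,round(r["conf"],2),np.array(r["position"]),atz(c,r["position"],z))
print(get_state())
E
```

```text
top dict_keys(['mtx', 'extrinsics']) [[452.5864507516051, 0.0, 320.67643141145385], [0.0, 452.5864507516051, 246.13663947472168], [0.0, 0.0, 1.0]] [[ 0.0288  0.9961 -0.0836  0.419 ]
 [-0.9995  0.0277 -0.0139  0.1028]
 [-0.0115  0.084   0.9964  1.1052]
 [ 0.      0.      0.      1.    ]]
blue_board_sink 0.86 [185.4 259.6] [0.4679 0.439  0.032 ]
blue_board_sink 0.77 [215.8 346.3] [0.2669 0.3566 0.032 ]
blue_board_sink 0.69 [337.2 320.9] [0.3342 0.0739 0.032 ]
blue_board_sink 0.67 [249.6 201.4] [0.6122 0.2917 0.032 ]
blue_board_connectors 0.9 [228.4 362.9] [0.2258 0.3297 0.0105]
blue_board_connectors 0.85 [259.8 262.4] [0.4672 0.2644 0.0105]
blue_board_connectors 0.61 [175.1 244.5] [0.505  0.4729 0.0105]
blue_board_connectors 0.58 [339.2 303.1] [0.3749 0.0696 0.0105]
green_board_sink 0.73 [251.8 201.9] [0.6111 0.2863 0.032 ]
seal 0.86 [352.7 226.6] [0.5567 0.0433 0.042 ]
valve_axis 0.57 [450.4 227.6] [ 0.5556 -0.1768  0.079 ]
lever_grip 0.61 [448.4 264.8] [ 0.4708 -0.1727  0.079 ]
side dict_keys(['mtx', 'extrinsics']) [[444.9823752673716, 0.0, 319.26265665253055], [0.0, 444.982375267371
[... 657 characters left out ...]
49 0.0105]
green_board_sink 0.79 [245.3 303.8] [0.6132 0.2865 0.032 ]
seal 0.97 [304.2 236.3] [0.5593 0.0457 0.042 ]
valve_axis 0.77 [327.2 177.9] [ 0.5623 -0.1774  0.079 ]
lever_grip 0.76 [363.2 184. ] [ 0.4596 -0.1767  0.079 ]
{'clock': 0.7, 'qpos': array([-0.8139,  0.3585,  0.0119, -0.    , -1.2241, -0.2881]), 'dq': array([-0.0009, -0.    ,  0.0001, -0.0008,  0.0003, -0.0003]), 'joint_torque': array([  0.    , -58.2165,  29.3245,   7.0013,   0.0123,  -0.0001]), 'position': array([ 0.3049, -0.6021,  0.2406]), 'tcp_rot': array([-0.7296,  3.0557,  0.    ]), 'contact_force': array([ 0.2916, -0.5268,  0.6055]), 'ft_torque': array([-0.0445, -0.0558, -0.056 ]), 'grip_width': 0.08768256499819263}
```

View pics/top0.png

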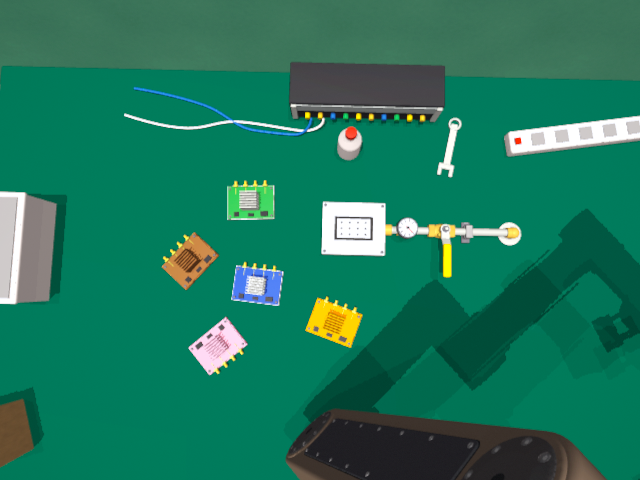

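View pics/side0.png

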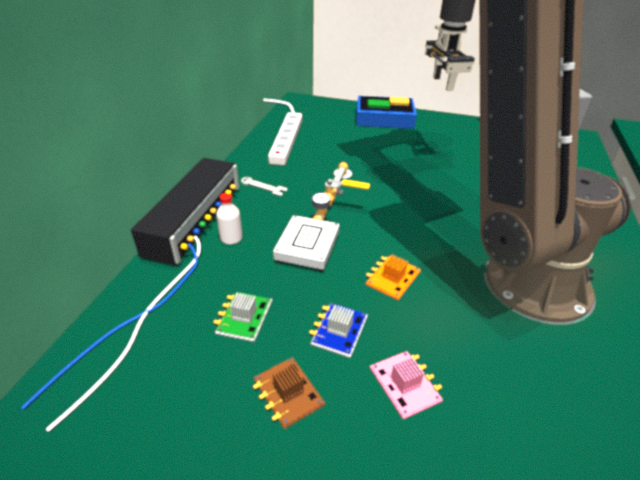

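The top view shows the blue board at (257,285) with its connectors up (+x), the plate and seal at (353,229), the valve at (446,231) and the lever pointing down to (447,275). Next I'll measure the poses more precisely.

```bash
cat > m.py <<'E'
from h import *
np.set_printoptions(precision=4,suppress=True)
def rect(cam,mask,z):
    m=cv2.morphologyEx(mask.astype(np.uint8),cv2.MORPH_OPEN,np.ones((2,2)))
    n,l,s,c=cv2.connectedComponentsWithStats(m);k=1+np.argmax(s[1:,4]);v,u=np.where(l==k)
    P=np.array([atz(cam,(a,b),z)[:2] for a,b in zip(u,v)])
    r=cv2.minAreaRect((P*1000).astype(np.float32));return r
def box(c,r): m=np.zeros((480,640),bool);m[r[1]:r[3],r[0]:r[2]]=1;return m
if __name__=="__main__":
  B={"top":((220,250,300,320),(315,195,392,262),(430,240,465,290)),"side":((300,290,375,365),(265,210,350,275),(335,170,380,200))}
  for c in B:
    im=np.load(c+"0i.npy");d=np.load(c+"0d.npy");h=cv2.cvtColor(im,cv2.COLOR_RGB2HSV);H,S,V=h[...,0],h[...,1],h[...,2]
    C=cloud(c,d)
    b=box(c,B[c][0]);blue=b&(H>105)&(H<130)&(S>120)
    print(c,"board",rect(c,blue,.008))
    sk=b&(C[...,2]>.042)&(C[...,2]<.055);print("sink depth",sk.sum(),C[sk].mean(0),cv2.minAreaRect((C[sk][:,:2]*1000).astype(np.float32)))
    p=box(c,B[c][1])
    print("plate",rect(c,p&(S<60)&(V>110),.040))
    print("seal",rect(c,p&(V<70)&(S<100),.042) if (p&(V<70)&(S<100)).any() else 0)
    print("plate depth",cv2.minAreaRect((C[p&(abs(C[...,2]-.040)<.006)][:,:2]*1000).astype(np.float32)),np.median(C[p&(S<60)&(V>110)],0))
    print("lever",rect(c,box(c,B[c][2])&(H>22)&(H<35)&(S>120),.083))
    for n,uv in(("conn",None),):pass
  for q in("solvent_bottle_centre","wrench","blue_board_connectors"):pass
E
python3 m.py; python3 - <<'E'
import cv2,numpy as np
t=cv2.imread('pics/top0.png')
a=cv2.resize(t[190:320,220:400],None,fx=4.4,fy=4.4,interpolation=cv2.INTER_CUBIC)
cv2.imwrite('pics/crop.png',a)
E
```

```text
top board ((408.7262268066406, 268.0226745605469), (111.69551086425781, 79.09173583984375), 83.89640808105469)
sink depth 138 [0.4108 0.2704 0.0467] ((411.20819091796875, 270.0041809082031), (39.802974700927734, 39.938480377197266), 83.93069458007812)Traceback (most recent call last):
  File "m.py", line 18, in <module>
    print("plate",rect(c,p&(S<60)&(V>110),.040))
                  ~~~~^^^^^^^^^^^^^^^^^^^^^^^^^
  File "m.py", line 6, in rect
    P=np.array([atz(cam,(a,b),z)[:2] for a,b in zip(u,v)])
                ~~~^^^^^^^^^^^^^
  File "h.py", line 9, in atz
    o,d=ray(cam,uv);return o+d*(z-o[2])/d[2]
        ~~~^^^^^^^^
  File "h.py", line 5, in ray
    p=camera_params(cam);K=np.array(p["mtx"]);T=np.array(p["extrinsics"])
ValueError: time passes only in moves, steps and waits
```

View pics/crop.png

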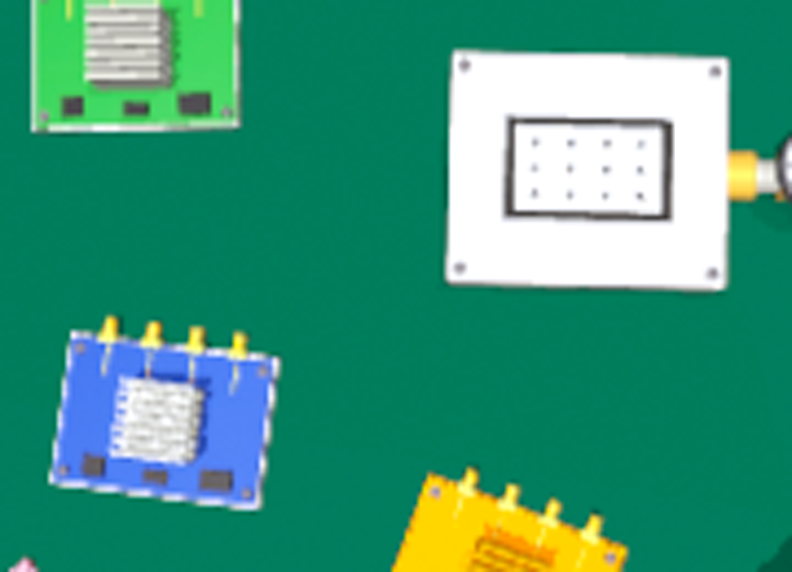

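The crop confirms that the blue board's connectors point up, roughly away from the robot, and that the seal rectangle runs from (507,118) to (671,218) in the crop. The script failed on too many `camera_params` calls, so I'll cache them.

```bash
sed -i 's/^def ray/import functools, bench\n@functools.lru_cache(None)\ndef camera_params(n): return bench.camera_params(n)\ndef ray/' h.py; python3 m.py
```

```text
top board ((408.7262268066406, 268.0226745605469), (111.69551086425781, 79.09173583984375), 83.89640808105469)
sink depth 138 [0.4108 0.2704 0.0467] ((411.20819091796875, 270.0041809082031), (39.802974700927734, 39.938480377197266), 83.93069458007812)
plate ((550.9694213867188, 39.23661804199219), (127.3115234375, 150.69110107421875), 0.2407495230436325)Traceback (most recent call last):
  File "m.py", line 19, in <module>
    print("seal",rect(c,p&(V<70)&(S<100),.042) if (p&(V<70)&(S<100)).any() else 0)
                 ~~~~^^^^^^^^^^^^^^^^^^^^^^^^^
  File "m.py", line 5, in rect
    n,l,s,c=cv2.connectedComponentsWithStats(m);k=1+np.argmax(s[1:,4]);v,u=np.where(l==k)
                                                    ~~~~~~~~~^^^^^^^^^
    return _wrapfunc(a, 'argmax', axis=axis, out=out, **kwds)
    return bound(*args, **kwds)
ValueError: attempt to get argmax of an empty sequence
```

```bash
sed -i 's/^    m=cv2.morph.*/    m=mask.astype(np.uint8)/; s/V<70)&(S<100)/V<120)\&(S<110)/g' m.py; python3 m.py; python3 - <<'E'
from m import *
for c in("top","side"):
    im=np.load(c+"0i.npy")
    h=cv2.cvtColor(im,cv2.COLOR_RGB2HSV)
    for q,z in(("seal",.042),("blue_board_sink",0)):
        o=outline_of(c,q) if 0 else []
E
```

```text
top board ((411.17620849609375, 270.4237060546875), (111.4869384765625, 79.41012573242188), 84.53038024902344)
sink depth 138 [0.4108 0.2704 0.0467] ((411.20819091796875, 270.0041809082031), (39.802974700927734, 39.938480377197266), 83.93069458007812)
plate ((553.2882080078125, 41.64735794067383), (127.3617172241211, 150.7242889404297), 0.23905745148658752)
seal ((553.4368286132812, 41.226322174072266), (52.3637809753418, 87.59963989257812), 1.5513437986373901)
plate depth ((553.0565795898438, 34.616790771484375), (125.5226821899414, 165.29843139648438), 0.24794591963291168) [0.5525 0.0416 0.0385]
lever ((480.3640441894531, -168.50393676757812), (74.59915924072266, 18.015729904174805), 0.35309258103370667)
side board ((412.02117919921875, 269.248046875), (110.98255157470703, 78.45777893066406), 84.77696228027344)
sink depth 217 [0.4107 0.2719 0.0465] ((410.7695617675781, 270.2893371582031), (43.22193145751953, 40.767601013183594), 84.28642272949219)
plate ((550.4512329101562, 53.439247131347656), (134.53846740722656, 184.57708740234375), 0.6118053793907166)
seal ((539.0335083007812, 149.46775817871094), (116.68973541259766, 9.828165054321289), 2.7300302982330322)
plate depth ((552.1326293945312, 17.41486358642578), (125.55023193359375, 205.16436767578125), 0.56363445520401) [0.5495 0.0606 0.0391]
lever ((479.6880187988281, -164.20663452148438), (78.21699523925781, 34.108726501464844), 0.11367569863796234)
```

Consistent estimates: blue board centre (0.411, 0.270) with yaw about −5.7°; seal (0.553, 0.0415) with yaw about 0.5°; lever shut. Now I'll move toward the board in stages.

```bash
cat > go.py <<'E'
import sys
from h import *
np.set_printoptions(precision=4,suppress=True)
s=get_state();M=R.from_rotvec(s["tcp_rot"])
print("t",s["clock"],s["position"],"yaw_y",np.degrees(np.arctan2(*M.as_matrix()[1::-1,1])),"q",s["qpos"],"F",s["contact_force"],s["grip_width"])
for a in sys.argv[1:]:
    x,y,z,w=map(float,a.split(","));w=np.radians(w)
    T=R.from_matrix(np.array([[-np.sin(-w-np.pi/2+np.pi/2)*0+np.sin(w),np.cos(w),0],[-np.cos(w),np.sin(w),0],[0,0,-1]]).T)
    # columns: tool x=(sin w,-cos w,0)*-1.. fixed below
    ty=np.array([np.cos(w),np.sin(w),0]);tz=np.array([0,0,-1.]);T=R.from_matrix(np.c_[np.cross(ty,tz),ty,tz])
    print(a,M.inv().apply(np.array([x,y,z])-s["position"])/.25,(M.inv()*T).as_rotvec()/(np.pi/4))
E
sed -i '/T=R.from_matrix(np.array/d;/# columns/d' go.py
```

Emit:
arm_command:
  linear:
    - [-0.97,0.37,0]
    - [-0.97,0.37,0]
    - [-0.97,0.37,0]
    - [-0.97,0.37,0]
    - [-0.97,0.37,0]
    - [-0.97,0.37,0]
  rotation:
    - [0,0,0.72]
    - [0,0,0.72]
    - [0,0,0.72]
    - [0,0,0.72]
    - [0,0,0.72]
    - [0,0,0.72]
  fingers: [1,1,1,1,1,1]

```text
clock: 1.45
position: [0.4803, -0.4092, 0.2406]
tcp_rot: [-0.148, -3.138, 0.0]
contact_force: [-0.2, -1.3, 0.3]
grip_width: 0.0875
```

```bash
python3 go.py .5,-.17,.24,84.3 .5,.06,.22,84.3 .411,.27,.12,84.3
```

```text
t 1.45 [ 0.4803 -0.4092  0.2406] yaw_y 84.60676699256416 q [-0.3967  0.2869 -0.0913  0.0001 -1.1926 -1.2683] F [-0.1909 -1.3484  0.3089] 0.08753842227384265
.5,-.17,.24,84.3 [0.0115 0.9598 0.0024] [-0.0001 -0.      0.0068]
.5,.06,.22,84.3 [0.098  1.8758 0.0823] [-0.0001 -0.      0.0068]
.411,.27,.12,84.3 [0.5313 2.6786 0.4823] [-0.0001 -0.      0.0068]
```

Emit:
arm_command:
  linear:
    - [0.01,0.96,0]
    - [0.01,0.96,0]
    - [0.01,0.96,0]
    - [0.01,0.96,0]
    - [0.01,0.96,0]
  rotation:
    - [0,0,0.007]
    - [0,0,0.007]
    - [0,0,0.007]
    - [0,0,0.007]
    - [0,0,0.007]
  fingers: [1,1,1,1,1]

```text
clock: 2.08
position: [0.5001, -0.1694, 0.2411]
tcp_rot: [0.156, 3.137, 0.0]
contact_force: [0.4, -0.6, -0.1]
grip_width: 0.0875
```

Emit:
arm_command:
  linear:
    - [0.09,0.92,0.08]
    - [0.09,0.92,0.08]
    - [0.09,0.92,0.08]
    - [0.09,0.92,0.08]
    - [0.09,0.92,0.08]
  rotation:
    - [0,0,0]
    - [0,0,0]
    - [0,0,0]
    - [0,0,0]
    - [0,0,0]
  fingers: [1,1,1,1,1]

```text
clock: 2.7
position: [0.5016, 0.0609, 0.2203]
tcp_rot: [-0.158, -3.137, 0.0]
contact_force: [-0.4, 0.2, 0.3]
grip_width: 0.0877
```

Emit:
arm_command:
  linear:
    - [0.43,0.8,0.4]
    - [0.43,0.8,0.4]
    - [0.43,0.8,0.4]
    - [0.43,0.8,0.4]
    - [0.43,0.8,0.4]
    - [0.43,0.8,0.4]
  rotation:
    - [0,0,0]
    - [0,0,0]
    - [0,0,0]
    - [0,0,0]
    - [0,0,0]
    - [0,0,0]
  fingers: [1,1,1,1,1,1]

```text
clock: 3.45
position: [0.4155, 0.2689, 0.1206]
tcp_rot: [-0.162, -3.137, 0.001]
contact_force: [0.1, -0.5, 0.5]
grip_width: 0.0877
```

```bash
python3 go.py .411,.27,.030,84.3; python3 - <<'E'
from h import *
im,_=camera("side");save("side1.png",cv2.resize(im[200:400,200:500],None,fx=2.6,fy=2.6))
E
```

```text
t 3.45 [0.4155 0.2689 0.1206] yaw_y 84.10526432399419 q [ 0.9726  0.1808 -0.5402  0.0003 -0.8505 -2.6465] F [ 0.1188 -0.4707  0.5403] 0.08768655401921421
.411,.27,.030,84.3 [0.0182 0.0027 0.3622] [-0.0009 -0.0001 -0.0043]
```

View pics/side1.png

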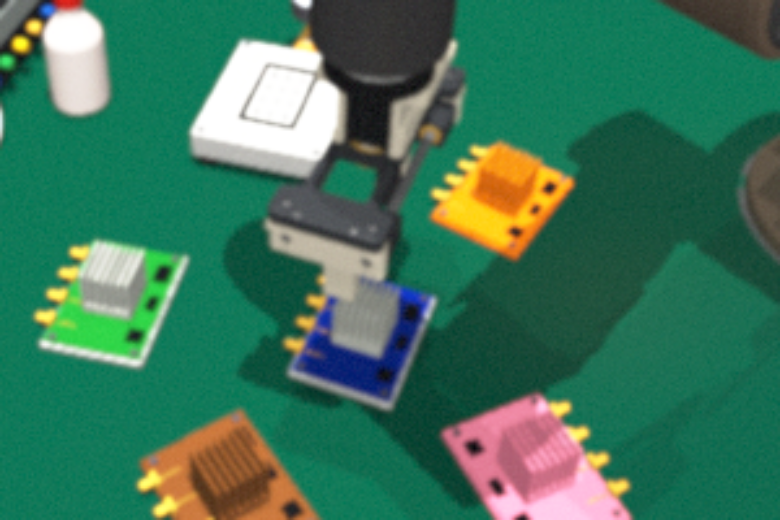

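The gripper hovers over the blue board's sink (crop (365,315)), with its neighbours clear. Descending part way.

Emit:
arm_command:
  linear:
    - [0,0,0.15]
    - [0,0,0.15]
    - [0,0,0.15]
  rotation:
    - [0,0,0]
    - [0,0,0]
    - [0,0,0]
  fingers: [1,1,1]

```text
clock: 3.88
position: [0.4157, 0.2696, 0.0842]
tcp_rot: [0.162, 3.137, 0.001]
contact_force: [-0.1, -0.2, -0.0]
grip_width: 0.0876
```

```bash
python3 go.py .411,.27,.030,84.3
```

```text
t 3.875 [0.4157 0.2696 0.0842] yaw_y 84.07952738355505 q [ 0.9732  0.2303 -0.5815  0.0006 -0.7582 -2.6477] F [-0.0607 -0.2045 -0.0293] 0.08761458202915758
.411,.27,.030,84.3 [ 0.019  -0.0004  0.2169] [ 0.0007  0.0009 -0.0049]
```

Emit:
arm_command:
  linear:
    - [0.019,0,0.1]
    - [0.019,0,0.217]
    - [0.019,0,0.217]
    - [0.019,0,0.217]
    - [0.019,0,0.217]
  rotation:
    - [0,0,-0.005]
    - [0,0,-0.005]
    - [0,0,-0.005]
    - [0,0,-0.005]
    - [0,0,-0.005]
  fingers: [1,1,1,1,1]

```text
clock: 4.5
position: [0.4107, 0.2713, 0.0303]
tcp_rot: [0.154, 3.136, 0.003]
contact_force: [-0.4, 0.9, 0.3]
grip_width: 0.0879
```

Emit:
arm_command:
  linear:
    - [0,0,0]
    - [0,0,0]
    - [0,0,0]
    - [0,0,0]
    - [0,0,0]
    - [0,0,0]
  rotation:
    - [0,0,0]
    - [0,0,0]
    - [0,0,0]
    - [0,0,0]
    - [0,0,0]
    - [0,0,0]
  fingers: [-1,-1,-1,-1,-1,-1]
  grip_force: 30

```text
clock: 5.25
position: [0.4098, 0.2701, 0.0287]
tcp_rot: [-0.154, -3.137, 0.001]
contact_force: [-0.5, -1.8, 1.5]
grip_width: 0.0397
```

Emit:
arm_command:
  linear:
    - [0,0,-0.1]
    - [0,0,-0.4]
    - [0,0,-0.4]
    - [0,0,-0.4]
    - [0,0,-0.4]
  rotation:
    - [0,0,0]
    - [0,0,0]
    - [0,0,0]
    - [0,0,0]
    - [0,0,0]
  fingers: [-1,-1,-1,-1,-1]

```text
clock: 5.88
position: [0.409, 0.2695, 0.127]
tcp_rot: [-0.155, -3.136, 0.004]
contact_force: [-0.1, 0.2, -3.7]
grip_width: 0.0399
```

```bash
python3 go.py .553,.0415,.13,90.5
```

```text
t 5.875 [0.409  0.2695 0.127 ] yaw_y 84.33460899168364 q [ 0.9844  0.166  -0.5405 -0.0009 -0.8673 -2.6535] F [-0.0961  0.1672 -3.7063] 0.03993985738133569
.553,.0415,.13,90.5 [-0.6631 -0.8508 -0.0114] [-0.0029 -0.0028 -0.137 ]
```

The board is held (width 39.9 mm). Moving over the plate.

Emit:
arm_command:
  linear:
    - [-0.15,-0.2,-0.01]
    - [-0.32,-0.42,-0.01]
    - [-0.5,-0.64,-0.01]
    - [-0.663,-0.85,-0.01]
    - [-0.663,-0.85,-0.01]
    - [-0.663,-0.85,-0.01]
    - [-0.663,-0.85,-0.01]
  rotation:
    - [0,0,-0.03]
    - [0,0,-0.07]
    - [0,0,-0.1]
    - [0,0,-0.137]
    - [0,0,-0.137]
    - [0,0,-0.137]
    - [0,0,-0.137]
  fingers: [-1,-1,-1,-1,-1,-1,-1]

```text
clock: 6.75
position: [0.5531, 0.0428, 0.1298]
tcp_rot: [0.014, -3.139, 0.001]
contact_force: [-0.4, -0.2, -4.1]
grip_width: 0.0399
```

```bash
python3 go.py .553,.0415,.09,90.5; python3 - <<'E'
from m import *
for c in("top","side"):
    im,d=camera(c);save(c+"2.png",im)
    h=cv2.cvtColor(im,cv2.COLOR_RGB2HSV);H,S,V=h[...,0],h[...,1],h[...,2]
    b=(H>105)&(H<130)&(S>120)
    u,v=map(int,proj(c,[.553,.04,.1]));b&=box(c,(u-70,v-70,u+70,v+70))
    print(c,b.sum(),rect(c,b,.105))
im2=np.hstack([cv2.imread("pics/top2.png")[130:330,260:460],cv2.imread("pics/side2.png")[130:330,220:420]])
cv2.imwrite("pics/p2.png",cv2.resize(im2,None,fx=2,fy=2))
E
```

```text
t 6.75 [0.5531 0.0428 0.1298] yaw_y 90.51417596950331 q [ 0.43    0.2634 -0.4008 -0.0005 -0.9094 -1.9915] F [-0.3615 -0.2184 -4.0991] 0.03985531942307503
.553,.0415,.09,90.5 [ 0.    -0.005  0.159] [-0.0011 -0.0035  0.0003]
top 187 ((524.5604858398438, 40.949764251708984), (101.96823120117188, 15.371681213378906), 89.52981567382812)
side 438 ((556.9608154296875, 39.06623840332031), (109.765380859375, 77.31625366210938), 89.3944091796875)
```

View pics/p2.png

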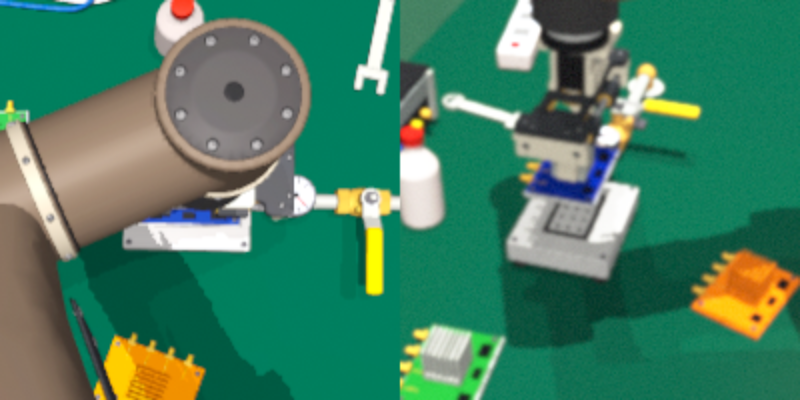

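The board is held over the plate with its connectors pointing away. I'll shift −2 mm in x and lower it.

Emit:
arm_command:
  linear:
    - [0.008,-0.003,0.06]
    - [0.008,-0.003,0.12]
    - [0.008,-0.003,0.17]
    - [0.008,-0.003,0.2]
    - [0.008,-0.003,0.215]
    - [0.008,-0.003,0.225]
    - [0.008,-0.003,0.225]
    - [0.008,-0.003,0.225]
  rotation:
    - [0,0,0]
    - [0,0,0]
    - [0,0,0]
    - [0,0,0]
    - [0,0,0]
    - [0,0,0]
    - [0,0,0]
    - [0,0,0]
  fingers: [-1,-1,-1,-1,-1,-1,-1,-1]

```text
clock: 7.85
position: [0.5524, 0.0421, 0.0754]
tcp_rot: [-0.015, 3.141, 0.0]
contact_force: [0.5, -0.0, -4.3]
grip_width: 0.0402
```

```bash
python3 go.py .551,.042,.071,90.5; python3 - <<'E'
from m import *
for c in("side",):
    im,d=camera(c)
    h=cv2.cvtColor(im,cv2.COLOR_RGB2HSV);H,S,V=h[...,0],h[...,1],h[...,2]
    b=(H>105)&(H<130)&(S>120)
    u,v=map(int,proj(c,[.553,.04,.05]));b&=box(c,(u-70,v-70,u+70,v+70))
    print(c,b.sum(),rect(c,b,.052))
E
```

```text
t 7.85 [0.5524 0.0421 0.0754] yaw_y 90.53498973867529 q [ 0.4297  0.3265 -0.463   0.0001 -0.7806 -1.9912] F [ 0.5405 -0.0428 -4.3428] 0.04015599379998435
.551,.042,.071,90.5 [ 0.0055 -0.0003  0.0177] [0.0003 0.0008 0.0008]
side 413 ((553.84716796875, 39.15253448486328), (75.68016052246094, 111.10431671142578), 0.3570161759853363)
```

Emit:
arm_command:
  linear:
    - [0.002,0.002,0.008]
    - [0.002,0.002,0.014]
    - [0.002,0.002,0.018]
    - [0.002,0.002,0.018]
  rotation:
    - [0,0,0]
    - [0,0,0]
    - [0,0,0]
    - [0,0,0]
  fingers: [-1,-1,-1,-1]

```text
clock: 8.4
position: [0.5515, 0.0426, 0.0708]
tcp_rot: [0.015, -3.141, 0.0]
contact_force: [-1.7, 1.4, -0.1]
grip_width: 0.0396
```

The vertical force has gone to zero, so the board is seated. Releasing and retreating.

Emit:
arm_command:
  linear:
    - [0,0,0]
    - [0,0,0]
    - [0,0,0]
    - [0,0,0]
    - [0,0,0]
  rotation:
    - [0,0,0]
    - [0,0,0]
    - [0,0,0]
    - [0,0,0]
    - [0,0,0]
  fingers: [0.7,0.7,0.7,0.7,0.7]

```text
clock: 9.02
position: [0.5516, 0.0425, 0.0706]
tcp_rot: [-0.015, 3.141, 0.0]
contact_force: [0.9, -0.3, -0.2]
grip_width: 0.0743
```

Emit:
arm_command:
  linear:
    - [0,0,-0.05]
    - [0,0,-0.25]
    - [0,0,-0.4]
    - [0.12,-0.3,-0.4]
    - [0.24,-0.7,-0.4]
    - [0.24,-0.85,-0.4]
    - [0.24,-0.85,-0.4]
    - [0.24,-0.85,-0.4]
  rotation:
    - [0,0,0]
    - [0,0,0]
    - [0,0,0]
    - [0,0,0]
    - [0,0,0]
    - [0,0,0]
    - [0,0,0]
    - [0,0,0]
  fingers: [0.7,0.7,0.7,0.7,0.7,0.7,0.3,0.0]

```text
clock: 10.02
position: [0.493, -0.1726, 0.1715]
tcp_rot: [-0.01, 3.141, -0.0]
contact_force: [0.3, 0.4, 0.7]
grip_width: 0.0599
```

```bash
python3 - <<'E'
from m import *
for c in("top","side"):
    im,d=camera(c);save(c+"3.png",im)
    h=cv2.cvtColor(im,cv2.COLOR_RGB2HSV);H,S,V=h[...,0],h[...,1],h[...,2];C=cloud(c,d)
    b=(H>105)&(H<130)&(S>120)
    u,v=map(int,proj(c,[.553,.04,.05]));B=box(c,(u-60,v-60,u+60,v+60))
    print(c,rect(c,b&B,.050));sk=B&(C[...,2]>.084)&(C[...,2]<.097)&(abs(C[...,0]-.553)<.06)&(abs(C[...,1]-.04)<.06)
    print(cv2.minAreaRect((C[sk][:,:2]*1000).astype(np.float32)),C[sk].mean(0))
im2=np.hstack([cv2.imread("pics/top3.png")[130:330,260:560],cv2.imread("pics/side3.png")[130:330,220:420]])
cv2.imwrite("pics/p3.png",cv2.resize(im2,None,fx=1.6,fy=1.6))
E
python3 go.py .4733,-.1685,.12,90.5 .4733,-.1685,.078,90.5
```

```text
top ((553.5609741210938, 88.6814956665039), (75.66742706298828, 16.475217819213867), 1.5508571863174438)
((0.0, 0.0), (0.0, 0.0), 0.0) [nan nan nan]
side ((552.4456787109375, 44.66077423095703), (75.9615707397461, 106.74811553955078), 0.08501677215099335)
((552.025146484375, 44.42993927001953), (40.478355407714844, 43.72870635986328), 0.2890940010547638) [0.5518 0.0451 0.0881]
t 10.125 [ 0.4936 -0.1708  0.1712] yaw_y 90.4714077021539 q [ 0.0429  0.1663 -0.4209  0.     -0.9828 -1.6055] F [-0.2759  0.467   0.901 ] 0.052305447788098494
.4733,-.1685,.12,90.5 [0.0814 0.0099 0.2049] [-0.      0.0011 -0.0006]
.4733,-.1685,.078,90.5 [0.0815 0.0099 0.3729] [-0.      0.0011 -0.0006]<stdin>:8: RuntimeWarning: Mean of empty slice.
  ret = um.true_divide(
```

View pics/p3.png

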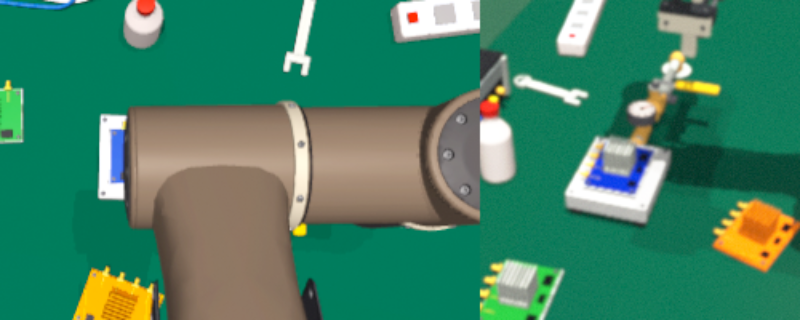

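The board lies on the plate, and the top view puts its centre at about (0.5536, 0.041). The bottle, wrench and green board haven't moved. Next, straddle the lever.

Emit:
arm_command:
  linear:
    - [0.08,0.01,0.1]
    - [0.08,0.01,0.2]
    - [0.08,0.01,0.3]
    - [0.08,0.01,0.373]
    - [0.08,0.01,0.373]
    - [0.08,0.01,0.373]
    - [0.08,0.01,0.373]
    - [0.08,0.01,0.373]
  rotation:
    - [0,0,0]
    - [0,0,0]
    - [0,0,0]
    - [0,0,0]
    - [0,0,0]
    - [0,0,0]
    - [0,0,0]
    - [0,0,0]
  fingers: [0.05,0.05,0.05,0.05,0.05,0.05,-0.2,-0.5]
  grip_force: 5

```text
clock: 11.12
position: [0.474, -0.1681, 0.078]
tcp_rot: [-0.015, 3.14, 0.0]
contact_force: [0.1, -0.1, 0.2]
grip_width: 0.0314
```

Emit:
arm_command:
  linear:
    - [0,0,0]
    - [0,0,0]
    - [0,0,0]
  rotation:
    - [0,0,0]
    - [0,0,0]
    - [0,0,0]
  fingers: [-0.5,-0.5,-0.5]

```text
clock: 11.5
position: [0.4736, -0.1683, 0.0773]
tcp_rot: [-0.015, 3.142, -0.0]
contact_force: [0.1, -0.9, 0.7]
grip_width: 0.0222
```

```bash
python3 - <<'E'
from h import *
im,_=camera("side");save("p4.png",cv2.resize(im[120:240,280:440],None,fx=4,fy=4))
E
A="";python3 go.py $(python3 -c "
import numpy as np
for t in (6,14,22,30,38,46):
    a=np.radians(t+.5);print('%.4f,%.4f,.078,%.1f'%(.5533-.08*np.cos(a),-.169-.08*np.sin(a),t+90.5))")
```

```text
t 11.55 [ 0.4736 -0.1683  0.0773] yaw_y 90.53187454521115 q [ 0.0502  0.2512 -0.5726  0.0001 -0.747  -1.6118] F [-0.2534 -0.4965  1.1206] 0.021879761929590465
0.4738,-0.1781,.078,96.5 [-0.0005 -0.0392 -0.0026] [-0.0001  0.     -0.1326]
0.4758,-0.1890,.078,104.5 [-0.0081 -0.0829 -0.0026] [-0.0001  0.     -0.3104]
0.4794,-0.1996,.078,112.5 [-0.0221 -0.1254 -0.0026] [-0.0001 -0.     -0.4882]
0.4844,-0.2096,.078,120.5 [-0.0418 -0.1656 -0.0026] [-0.0001 -0.     -0.666 ]
0.4907,-0.2188,.078,128.5 [-0.0666 -0.2027 -0.0026] [-0.0001 -0.     -0.8437]
0.4982,-0.2270,.078,136.5 [-0.0963 -0.2357 -0.0026] [-0.0001 -0.     -1.0215]
```

View pics/p4.png

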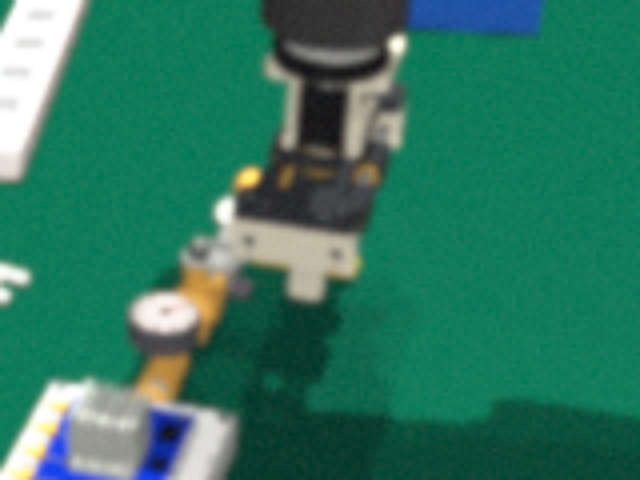

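The fingers straddle the sleeve, whose end shows at crop (355,268). Swinging the first 38°.

Emit:
arm_command:
  linear:
    - [0,-0.019,0]
    - [-0.001,-0.039,0]
    - [-0.004,-0.061,0]
    - [-0.008,-0.083,0]
    - [-0.015,-0.104,0]
    - [-0.022,-0.125,0]
    - [-0.032,-0.146,0]
    - [-0.042,-0.166,0]
    - [-0.067,-0.203,0]
    - [-0.067,-0.203,0]
  rotation:
    - [0,0,-0.066]
    - [0,0,-0.133]
    - [0,0,-0.22]
    - [0,0,-0.31]
    - [0,0,-0.4]
    - [0,0,-0.488]
    - [0,0,-0.577]
    - [0,0,-0.666]
    - [0,0,-0.844]
    - [0,0,-0.844]
  fingers: [-0.5,-0.5,-0.5,-0.5,-0.5,-0.5,-0.5,-0.5,-0.5,-0.5]

```text
clock: 12.8
position: [0.4905, -0.2189, 0.0771]
tcp_rot: [1.034, -2.966, -0.001]
contact_force: [-1.4, 0.3, -0.0]
grip_width: 0.0222
```

```bash
python3 go.py $(python3 -c "
import numpy as np
for t in (45,52,59,66,73,80,84,87,90):
    a=np.radians(t+.5);print('%.4f,%.4f,.078,%.1f'%(.5533-.08*np.cos(a),-.169-.08*np.sin(a),t+90.5))")
```

```text
t 12.8 [ 0.4905 -0.2189  0.0771] yaw_y 128.45628555315187 q [-0.0547  0.3015 -0.4971 -0.0002 -0.7731 -0.8447] F [-1.4339  0.2959 -0.036 ] 0.022170183615101355
0.4972,-0.2261,.078,135.5 [-0.0031 -0.0391 -0.0038] [ 0.0009 -0.0007 -0.1565]
0.5046,-0.2325,.078,142.5 [-0.0103 -0.0776 -0.0038] [ 0.001  -0.0006 -0.3121]
0.5127,-0.2379,.078,149.5 [-0.0222 -0.1147 -0.0038] [ 0.001  -0.0006 -0.4676]
0.5214,-0.2424,.078,156.5 [-0.0383 -0.1504 -0.0039] [ 0.0011 -0.0005 -0.6232]
0.5306,-0.2457,.078,163.5 [-0.0589 -0.1836 -0.0039] [ 0.0011 -0.0005 -0.7787]
0.5401,-0.2479,.078,170.5 [-0.0832 -0.2142 -0.0039] [ 0.0011 -0.0004 -0.9343]
0.5456,-0.2486,.078,174.5 [-0.0987 -0.23   -0.004 ] [ 0.0011 -0.0004 -1.0232]
0.5498,-0.2489,.078,177.5 [-0.1111 -0.2414 -0.004 ] [ 0.0012 -0.0003 -1.0899]
0.5540,-0.2490,.078,180.5 [-0.124  -0.2522 -0.004 ] [ 0.0012 -0.0003 -1.1565]
```

Emit:
arm_command:
  linear:
    - [-0.002,-0.02,0]
    - [-0.003,-0.039,0]
    - [-0.007,-0.058,0]
    - [-0.01,-0.078,0]
    - [-0.016,-0.096,0]
    - [-0.022,-0.115,0]
    - [-0.038,-0.15,0]
    - [-0.059,-0.184,0]
    - [-0.083,-0.214,0]
    - [-0.083,-0.214,0]
  rotation:
    - [0,0,-0.078]
    - [0,0,-0.157]
    - [0,0,-0.234]
    - [0,0,-0.312]
    - [0,0,-0.39]
    - [0,0,-0.468]
    - [0,0,-0.623]
    - [0,0,-0.779]
    - [0,0,-0.934]
    - [0,0,-0.934]
  fingers: [-0.5,-0.5,-0.5,-0.5,-0.5,-0.5,-0.5,-0.5,-0.5,-0.5]

```text
clock: 14.05
position: [0.5388, -0.2481, 0.0767]
tcp_rot: [2.026, -2.397, -0.003]
contact_force: [-3.5, -2.1, 0.6]
grip_width: 0.0221
```

```bash
python3 go.py .554,-.249,.078,180.5 .558,-.249,.078,181.5
```

```text
t 14.05 [ 0.5388 -0.2481  0.0767] yaw_y 170.42050081701953 q [-0.102   0.381  -0.3708  0.0007 -0.8223 -0.0657] F [-3.483  -2.1373  0.6316] 0.022064414006137515
.554,-.249,.078,180.5 [-0.0068 -0.0606 -0.0053] [ 0.0042 -0.0006 -0.224 ]
.558,-.249,.078,181.5 [-0.0094 -0.0763 -0.0054] [ 0.0042 -0.0005 -0.2462]
```

Emit:
arm_command:
  linear:
    - [-0.002,-0.02,0]
    - [-0.004,-0.04,0]
    - [-0.007,-0.061,0]
    - [-0.008,-0.068,0]
    - [-0.009,-0.076,0]
    - [-0.009,-0.076,0]
  rotation:
    - [0,0,-0.075]
    - [0,0,-0.15]
    - [0,0,-0.224]
    - [0,0,-0.235]
    - [0,0,-0.246]
    - [0,0,-0.246]
  fingers: [-0.5,-0.5,-0.5,-0.5,-0.5,-0.5]

```text
clock: 14.8
position: [0.5571, -0.2494, 0.0766]
tcp_rot: [2.246, -2.192, -0.004]
contact_force: [-5.2, -4.9, 1.4]
grip_width: 0.0219
```

Emit:
arm_command:
  linear:
    - [0,-0.006,0]
    - [0,-0.012,0]
    - [0,-0.012,0]
  rotation:
    - [0,0,0]
    - [0,0,0]
    - [0,0,0]
  fingers: [-0.5,-0.5,-0.5]

```text
clock: 15.18
position: [0.5586, -0.2494, 0.0764]
tcp_rot: [2.244, -2.191, -0.007]
contact_force: [-9.9, -5.9, 4.4]
grip_width: 0.0243
```

Emit:
arm_command:
  linear:
    - [0,0,0]
    - [0,-0.006,0]
    - [0,-0.006,0]
  rotation:
    - [0,0,0]
    - [0,0,0]
    - [0,0,0]
  fingers: [-0.5,-0.5,-0.5]
  grip_force: 30

```text
clock: 15.55
position: [0.5578, -0.2494, 0.0763]
tcp_rot: [2.242, -2.19, -0.012]
contact_force: [-16.1, -4.8, 8.4]
grip_width: 0.0219
```

The force rises while the position holds, so the lever is against its stop. Unload, open, lift away and check.

Emit:
arm_command:
  linear:
    - [0,0.012,0]
    - [0,0.012,0]
    - [0,0.012,0]
    - [0,0.012,0]
    - [0,0.012,-0.1]
    - [0,0.012,-0.3]
    - [0,0.012,-0.5]
    - [0,0.012,-0.6]
    - [0,0.012,-0.6]
  rotation:
    - [0,0,0]
    - [0,0,0]
    - [0,0,0]
    - [0,0,0]
    - [0,0,0]
    - [0,0,0]
    - [0,0,0]
    - [0,0,0]
    - [0,0,0]
  fingers: [-0.5,-0.1,0,0,0,0,0,0,0]

```text
clock: 16.68
position: [0.5625, -0.2487, 0.2302]
tcp_rot: [-2.25, 2.188, -0.007]
contact_force: [-0.6, 0.8, -0.8]
grip_width: 0.044
```

```bash
python3 go.py .36,-.44,.24,180
```

```text
t 16.675 [ 0.5625 -0.2487  0.2302] yaw_y -178.385556934583 q [-0.0988  0.2646 -0.1467  0.0005 -1.1541  0.1268] F [-0.5875  0.7583 -0.8402] 0.04396012340391245
.36,-.44,.24,180 [ 0.7422  0.8309 -0.0429] [-0.0067 -0.0013  0.0359]
```

Emit:
arm_command:
  linear:
    - [0.74,0.83,-0.04]
    - [0.74,0.83,-0.04]
    - [0.74,0.83,-0.04]
    - [0.74,0.83,-0.04]
    - [0.74,0.83,-0.04]
    - [0.74,0.83,-0.04]
    - [0.74,0.83,-0.04]
  rotation:
    - [0,0,0]
    - [0,0,0]
    - [0,0,0]
    - [0,0,0]
    - [0,0,0]
    - [0,0,0]
    - [0,0,0]
  fingers: [0,0,0,0,0,0,0]

```text
clock: 17.55
position: [0.3589, -0.439, 0.2366]
tcp_rot: [-2.252, 2.19, 0.001]
contact_force: [1.2, -0.4, 0.5]
grip_width: 0.0438
```

```bash
python3 - <<'E'
from m import *
for c in("top","side"):
    im,d=camera(c);save(c+"5.png",im)
    h=cv2.cvtColor(im,cv2.COLOR_RGB2HSV);H,S,V=h[...,0],h[...,1],h[...,2];C=cloud(c,d)
    u,v=map(int,proj(c,[.553,.04,.05]));B=box(c,(u-50,v-50,u+50,v+50))
    print(c,"board",rect(c,(H>105)&(H<130)&(S>120)&B,.050))
    if c=="top": print("plate",rect(c,B&(S<60)&(V>110),.040))
    u,v=map(int,proj(c,[.553,-.245,.079]));B=box(c,(u-30,v-15,u+16,v+15))
    print("lever",rect(c,(H>22)&(H<35)&(S>150)&B,.083))
im2=np.hstack([cv2.imread("pics/top5.png")[130:330,220:540],cv2.imread("pics/side5.png")[130:330,220:420]])
cv2.imwrite("pics/p5.png",cv2.resize(im2,None,fx=1.5,fy=1.5))
E
```

```text
top board ((553.7489624023438, 43.29148483276367), (109.43035125732422, 76.64917755126953), 89.89784240722656)
plate ((553.2882080078125, 41.64735794067383), (127.3617172241211, 150.7242889404297), 0.23905745148658752)
lever ((554.8307495117188, -240.31747436523438), (15.970318794250488, 72.51262664794922), 1.5632601976394653)
side board ((552.549560546875, 45.124839782714844), (76.11830139160156, 105.99700927734375), 0.35117942094802856)
lever ((553.2965698242188, -243.16683959960938), (72.87008666992188, 21.379741668701172), 89.28941345214844)
```

View pics/p5.png

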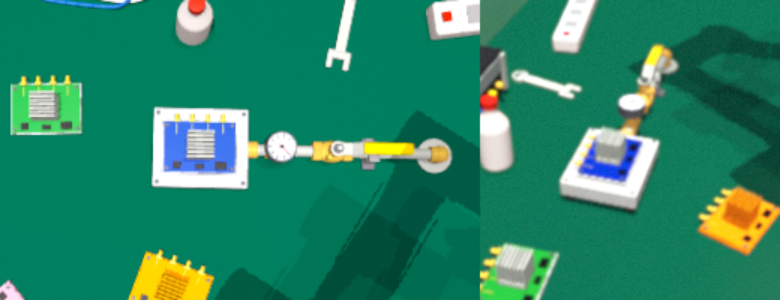

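The board is centred to about 0.5 mm in x and 2 mm in y, and square. The lever is in line with the pipe, and the other objects haven't moved. Handing in.

```bash
python3 -c "
from bench import *
print(finish_job())"
```

```text
the job is handed in; nothing more can be done
None
```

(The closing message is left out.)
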